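# Release the two catches of a specimen store and hold its sprung gate wide open

## Robot

A 7-joint arm with a two-finger parallel gripper is mounted at the origin on a cart in front of the work surface, level with it; the furniture and walls round the work are solid. World frame = base frame: x ahead of the robot, y to its left, z up, the work surface at z = 0. Lengths are in m, angles in rad, forces in N, time in s.
With the tool pointing down it reaches from about 0.425 to 0.925 m from the base axis. Payload 6.8 kg.
Tool frame: the origin (TCP) lies at the very end of the fingers, on their centre line; the grasp point (between the pads) lies 19 mm behind it; z points along the fingers, y is the line along which they close (so a half turn about z gives the same grasp; the last joint's range is limited). The gripper opens to 85 mm and grips with 20 to 120 N. Pads are 22 mm wide; open, the fingers measure 114 mm over their backs; the gripper's body (76 mm by 85 mm) begins 54 mm behind the grasp point. The pads swing forward as they close: fully open they stand 13 mm farther back than shut.
Start: joints at [-1.357, 0.477, 0.022, 1.555, -0.011, 1.109, -0.083], TCP at [0.213, 0.64, 0.231] pointing down, gripper open.
Joint ranges: [-2.96, 2.96], [-0.34, 2.1], [-1.41, 1.46], [0.24, 2.44], [-1.37, 4.51], [0.17, 1.92], [-2.96, 2.96]. Speed limits (rad/s): [2.39, 2.39, 3.14, 3.14, 3.14, 3.14, 3.14].

## Interface

Orientations are given as a unit quaternion [w, x, y, z].
In Python, from station import * gives the robot as it stands.
- The arm moves only by the tool jog_arm, never from a script. Its argument "moves" is one flat list of numbers, 7 for each row, row after row: the shift along the tool's x, y, z normalised to -1 to 1, where 1 is 20 mm, then the turn, a rotation vector about the tool's x, y, z normalised to -1 to 1, where 1 is 4 degrees, then the opening, from 0 (shut) to 1 (fully open). In form: [x, y, z, rx, ry, rz, claw, x, y, z, rx, ry, rz, claw, ...]. A call has exactly 8 rows; each row shifts and turns the commanded pose from where the row before left it, along the tool's axes as they then stand; what a row does not reach is not made up. A row lasts 1/12 s, in which the tool goes at most 41.7 mm and 7.16 degrees, less where a joint would pass 70% of its speed; a pose out of reach is approached as far as the arm can. A call with a number of a shift or a turn outside -1 to 1 is refused whole. A call with a gripper value outside its range is refused whole. The fingers move at their own pace and stop on an object; "grip_force" is the grip in N (left out, the last holds). Time passes only in rows, so rows that do not move let the fingers close, or fill a call up. It gives the time, the measured TCP pose, the force, the opening and the grip force at its end, in the units of the state.
- get_obs(): the state, without advancing time (a new reading comes with each control period).
- read_camera(name): name is "side" or "top" or "wrist"; returns a dict with "color" (400x640x3 uint8, blue, green, red), "fx", "fy", "cx", "cy" (pixels), "k1" (the pictures are not rectified: a ray, as slopes to the right and down, at radius r is drawn at 1 + k1 r^2 times it, then the intrinsics apply), "rvec" (rotation vector, rad) and "tvec" (3), from world to camera coordinates, as OpenCV has them. Camera axes: x right, y down, z forward; pixel columns grow to the right and rows downward; lengths in m; the calibration is good to about 2 mm. A picture is of the moment at which its call begins. There is no depth.
- hand_in(): hands the job in; it is judged then, once.
The state is a dict: "t": time; "q": joint angles; "joint_vel": joint speeds; "joint_torque": joint torques, N m; "eef_pos": TCP position; "tool_rot": TCP orientation; "contact_force": force on the tool from outside, world axes, zero at the start; "torque": the same for the moment, N m; "gripper_width": opening from 0.0 (shut) to 1.0 (fully open); "grasp_force": force on a finger pad.
Only numpy, scipy, OpenCV 4.12 (cv2) and the standard library are available. Lean on these libraries where they do the work, as an engineer would, in place of code of your own. Each camera call takes 0.05 s, during which the arm holds its last target. There are 200 camera calls.

## Task

Open the barred gate of the small grey specimen store for a colleague: first squeeze the safety catch (the two round pins) fully together, then squeeze the main catch (the two flat tabs) fully together; each catch stays in when you let go. Then take the gate by its black knob, swing it out past its detent until it stands wide open, about square to the front of the store, and finish still holding the knob there, because the gate springs back when let go. Leave the two metal sample tins beside the store where they stand.

Things in the scene. Friction and masses are not known exactly. Their poses are not given: they have to be found in the camera images.
- store: Grey box, fixed: 140 mm deep (x), 170 wide (y), 85 high. Origin: centre of its underside; -x points out of its gated front (to the robot's right), +y to the left of one facing the front. On its flat roof (85 mm) the catches' slides reach 96 mm, bolt nose and gate keeper at the front edge 106 mm: keep fingertips above these. A test machine, 0.45 m tall, stands behind it on the robot's left.
- safety_pin_front: Front pin of the safety catch, a dark round upright pin 12 mm in diameter. Origin on its axis, 86.5 mm above the table; the pin's top is 122.5 mm above the table. It slides towards the rear pin (along the store's +x).
- safety_pin_rear: Rear pin of the safety catch, same shape, 40 mm behind the front pin along the store's x at rest. The two are geared together: each moves 10 mm inwards, the midpoint stays (store frame x 35, y -60 mm). Width over the pins 52 mm at rest, 32 mm fully squeezed; about 5 N to slide; they stay where they are left. The fingers close along the store's x axis.
- safety (a joint): Travel of the front safety pin (m): 0 = engaged, 0.010 = fully squeezed. Below about 0.006 its tongue blocks the main catch.
- main_tab_left: Left tab of the main catch, a dark flat upright tab 20 mm (store x) x 6 mm (store y). Origin at the middle of its foot, 86.5 mm above the table; its top is 122.5 mm above the table. It slides towards the right tab (along the store's -y).
- main_tab_right: Right tab of the main catch, the same, 46 mm from the left one along the store's y at rest. Geared together likewise: the midpoint stays (store frame x -25, y -7 mm). Width over the tabs 52 mm at rest, 32 mm squeezed; about 5 N to slide; they stay where left. The fingers close along the store's y axis. Blocked after 1.5 mm until the safety catch is squeezed.
- main (a joint): Travel of the left main tab (m): 0 = bolt engaged, 0.010 = fully squeezed. Below about 0.006 the bolt holds the gate.
- gate_knob (a point): Middle of the grip of the gate's black upright round knob, on the knob's axis, 112 mm above the table. The knob is 18 mm in diameter, free to grip from 88 to 135 mm above the table; it stands on the gate's top rail, 125 mm from the hinge axis, and turns with the gate.
- gate_leaf: The barred steel gate with its knob, 140 mm wide, 6 mm thick, from 7 to 80 mm above the table. Origin on the hinge axis at table height; its own y axis points from the hinge along the gate.
- gate_hinge (a point): Point on the gate's upright hinge axis, 110 mm above the table, at the right front corner of the store (store frame: x -73, y -70 mm). Seen from above it opens anticlockwise, out of the front.
- gate (a joint): Gate angle (rad): 0 = shut, stop at 1.62. A closer spring always pulls it shut (about 1.6 N at the knob when shut, 4 N wide open). A spring detent resists between about 0.7 and 0.9 rad, up to about 8 N at the knob in all; past it only the closer pulls, but let go it falls back against the detent at about 1.0 rad.
- tin_closed: Closed metal sample tin, 56 mm in diameter, 40 mm high, on the table by the store's left side (the side nearest the robot). Origin: centre of its underside. Not to be moved.
- tin_open: Open metal sample tin full of brown soil, 54 mm in diameter, 38 mm high, on the table at the store's back (to the robot's left). Origin: centre of its underside. Not to be moved.

How it is judged:
By the outcome, as a careful person would: the job done as asked, in the order asked, and still so for the second after the job is handed in, while the arm keeps its last pose, push and grip.
It also fails if it takes over 64 s, if anything falls off the work surface, if the arm or the gripper's body presses on something with over 40 N, if the wrist force passes 120 N, or if a joint passes its speed limit or range.

## Working session

There is one attempt and no reset: what is moved stays moved. The work goes in short steps, Python scripts to look and compute and a tool call to move; the robot and the scene stay as the last step left them, time stands still between calls to the robot, and variables do not carry over. Pictures are saved under pics/ and viewed, at most 10 in all, crops included, and the job is handed in when it is done.

Besides the shell and the picture viewer there is one more tool, called after ">>>" in YAML: its name, and indented under it one key for each argument. jog_arm: Moves the arm, as the interface text tells. Scaled input: -1 to 1 covers 20 mm each way for a shift and 4 degrees each way for a turn. Its arguments: {"type":"object","properties":{"moves":{"type":"array"},"grip_force":{"type":"number"}},"required":["moves"]}

```bash
mkdir -p pics; ls; python3 - <<'E'
from station import *
import cv2
o=get_obs();print({k:o[k] for k in('t','eef_pos','tool_rot','gripper_width')})
for n in('side','top'):
    c=read_camera(n);cv2.imwrite(f'pics/{n}0.png',c['color']);print(n,{k:v for k,v in c.items() if k!='color'})
E
```

```text
pics
{'t': 0.0, 'eef_pos': array([0.2133029 , 0.6397854 , 0.23033907]), 'tool_rot': array([-8.38974730e-05,  1.60185954e-01,  9.87086444e-01, -8.97635517e-04]), 'gripper_width': 0.9982601835837467}
side {'fx': 368.440660444675, 'fy': 368.440660444675, 'cx': 320.01802692095987, 'cy': 189.9984254815854, 'k1': 0.008908718570959113, 'rvec': array([ 2.13486738, -0.13422533,  0.04435716]), 'tvec': array([-0.51463076,  0.10234555,  0.92944583])}
top {'fx': 379.9984673339534, 'fy': 379.9984673339534, 'cx': 318.54347234459317, 'cy': 199.4421731799023, 'k1': -0.059187946160974406, 'rvec': array([ 2.10121549, -2.13286743,  0.16445409]), 'tvec': array([-0.05018259,  0.51744321,  0.85711893])}
```

View pics/top0.png

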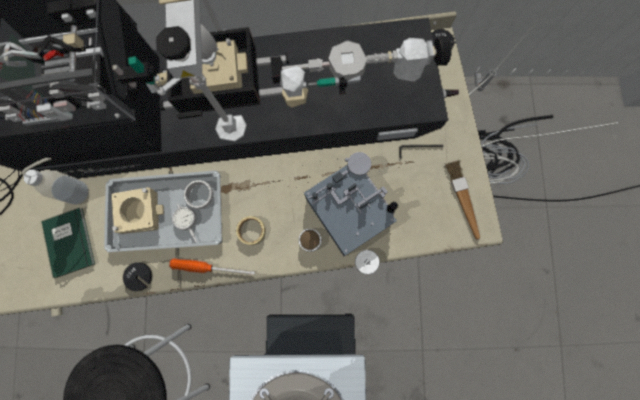

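View pics/side0.png

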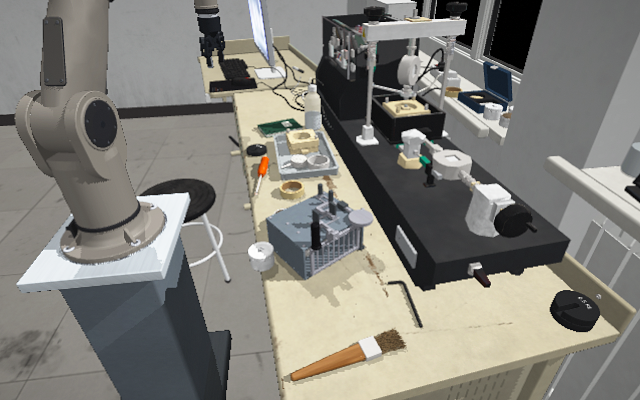

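```bash
python3 - <<'E'
import cv2
a=cv2.imread('pics/top0.png')[145:280,290:420];b=cv2.imread('pics/side0.png')[170:285,240:380]
cv2.imwrite('pics/topc.png',cv2.resize(a,None,fx=4.4,fy=4.4,interpolation=cv2.INTER_CUBIC))
cv2.imwrite('pics/sidec.png',cv2.resize(b,None,fx=5,fy=5,interpolation=cv2.INTER_CUBIC))
E
```

```text
(no output)
```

View pics/topc.png

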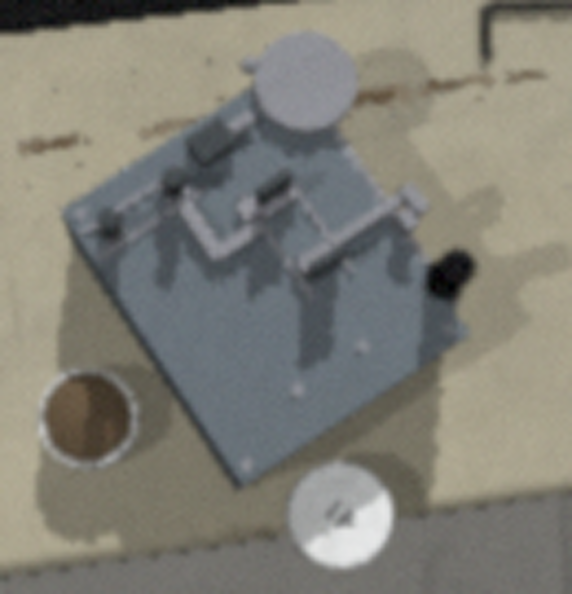

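View pics/sidec.png

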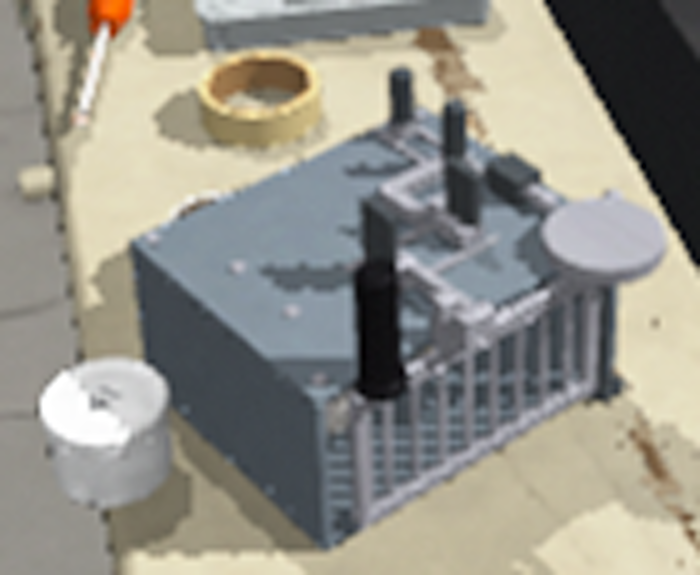

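```bash
cat > h.py <<'E'
from station import *
import cv2, numpy as np
def ray(c,uv):
    K=np.array([[c['fx'],0,c['cx']],[0,c['fy'],c['cy']],[0,0,1]])
    p=cv2.undistortPoints(np.float64(uv).reshape(-1,1,2),K,np.array([c['k1'],0,0,0,0])).reshape(-1,2)
    R=cv2.Rodrigues(c['rvec'])[0]
    return -R.T@c['tvec'], np.c_[p,np.ones(len(p))]@R
def plane(c,uv,z):
    o,d=ray(c,uv);return (o+d*((np.broadcast_to(z,len(d))-o[2])/d[:,2])[:,None])[:,:2]
def fit(S,W):
    S=np.array(S);W=np.array(W);a=S-S.mean(0);b=W-W.mean(0)
    th=np.arctan2((a[:,0]*b[:,1]-a[:,1]*b[:,0]).sum(),(a*b).sum())
    R=np.array([[np.cos(th),-np.sin(th)],[np.sin(th),np.cos(th)]])
    t=W.mean(0)-R@S.mean(0);return th,t,W-(S@R.T+t)
E
python3 - <<'E'
from h import *
np.set_printoptions(precision=4,suppress=True)
ct=read_camera('top');cs=read_camera('side')
T=lambda p:(np.array(p)+.5)/4.4-.5+[290,145]
Sd=lambda p:(np.array(p)+.5)/5-.5+[240,170]
Pt=dict(brc=(65,215,.085,70,-85),blc=(240,487,.085,70,85),flc=(465,333,.085,-70,85),
 pr=(108,222,.1225,55,-60),pf=(174,179,.1225,15,-60),tr=(275,183,.1225,-25,-30),tl=(318,263,.1225,-25,16))
Ps=dict(blc=(137,240,.085,70,85),flc=(318,398,.085,-70,85),pr=(401,71,.1225,55,-60),pf=(456,103,.1225,15,-60),tr=(463,164,.1225,-25,-30),tl=(379,201,.1225,-25,16))
for c,f,P in((ct,T,Pt),(cs,Sd,Ps)):
    v=np.array(list(P.values()));W=plane(c,f(v[:,:2]),v[:,2])
    th,t,r=fit(v[:,3:]/1e3,W);print(np.degrees(th),t);print(dict(zip(P,(r*1e3).round(1).tolist())));print(ray(c,[[0,0]])[0])
print(plane(ct,T([(455,265),(305,80)]),[.135,.1]),plane(cs,Sd([(378,268),(605,235)]),[.135,.1]))
E
```

```text
122.50296693518769 [ 0.4915 -0.1276]
{'brc': [-1.7, -3.8], 'blc': [0.9, 0.3], 'flc': [1.6, 1.9], 'pr': [0.0, -1.3], 'pf': [-0.3, -0.5], 'tr': [0.6, -0.7], 'tl': [-1.1, 4.1]}
[ 0.3561 -0.078   0.9338]
122.74398390738843 [ 0.4942 -0.1266]
{'blc': [3.1, -1.4], 'flc': [-0.6, 1.0], 'pr': [-0.5, -2.7], 'pf': [-0.5, -0.4], 'tr': [-0.7, 0.4], 'tl': [-0.9, 3.1]}
[ 0.4405 -0.7836  0.5754]
[[ 0.4861 -0.2181]
 [ 0.5896 -0.1518]] [[ 0.4869 -0.215 ]
 [ 0.5895 -0.1606]]
```

```bash
cat >> h.py <<'E'
def tri(c1,p1,c2,p2):
    o1,d1=ray(c1,[p1]);o2,d2=ray(c2,[p2]);A=np.c_[d1[0],-d2[0]]
    s=np.linalg.lstsq(A,o2-o1,rcond=None)[0];a=o1+s[0]*d1[0];b=o2+s[1]*d2[0]
    return (a+b)/2,np.linalg.norm(a-b)
TH=np.radians(122.6);T0=np.array([.4925,-.127])
def st(w):
    d=np.array(w)[:2]-T0;c,s=np.cos(TH),np.sin(TH);return np.array([c*d[0]+s*d[1],-s*d[0]+c*d[1]])
E
python3 - <<'E'
from h import *
ct=read_camera('top');cs=read_camera('side')
T=lambda p:(np.array(p)+.5)/4.4-.5+[290,145]
Sd=lambda p:(np.array(p)+.5)/5-.5+[240,170]
for n,a,b in(('disc',(305,80),(605,237)),('block',(212,138),(515,172)),('tabL',(318,263),(379,203)),('pf',(174,179),(456,103)),('knob',(455,265),(378,268)),('tin',(340,513),(105,397)),('keeper',(410,205),(470,312))):
    p,e=tri(ct,T(a),cs,Sd(b));print(n,p.round(4),round(e,4),st(p).round(4))
E
```

```text
disc [ 0.5916 -0.1524  0.0927] 0.0002 [-0.0748 -0.0698]
block [ 0.5603 -0.1033  0.0966] 0.0006 [-0.0166 -0.0699]
tabL [ 0.4919 -0.1533  0.1213] 0.0028 [-0.0218  0.0146]
pf [ 0.5348 -0.0832  0.1231] 0.0023 [ 0.0141 -0.0592]
knob [ 0.4862 -0.2178  0.1371] 0.0009 [-0.0731  0.0542]
tin [ 0.3702 -0.168   0.0415] 0.0003 [0.0314 0.1251]
keeper [ 0.524  -0.2031  0.099 ] 0.0016 [-0.0811  0.0144]
```

>>> jog_arm:
  moves: [-0.9,-1,0,0,0,0,1,-0.9,-1,0,0,0,0,1,-0.9,-1,0,0,0,0,1,-0.9,-1,0,0,0,0,1,-0.9,-1,0,0,0,0,1,-0.9,-1,0,0,0,0,1,-0.9,-1,0,0,0,0,1,-0.9,-1,0,0,0,0,1]

```text
t: 0.97
eef_pos: [0.2999, 0.4417, 0.2314]
tool_rot: [0.0, 0.16, 0.987, 0.0]
contact_force: [0.2, -0.4, 0.2]
gripper_width: 1.001
grasp_force: 0.0
```

>>> jog_arm:
  moves: [-0.9,-1,0,0,0,0,1,-0.9,-1,0,0,0,0,1,-0.9,-1,0,0,0,0,1,-0.9,-1,0,0,0,0,1,-0.9,-1,0,0,0,0,1,-0.9,-1,0,0,0,0,1,-0.9,-1,0,0,0,0,1,-0.9,-1,0,0,0,0,1]

```text
t: 1.63
eef_pos: [0.3858, 0.2444, 0.2315]
tool_rot: [0.0, 0.16, 0.987, 0.0]
contact_force: [-0.5, -0.0, -0.6]
gripper_width: 1.003
grasp_force: 0.0
```

>>> jog_arm:
  moves: [-0.9,-1,0,0,0,0,1,-0.9,-1,0,0,0,0,1,-0.9,-1,0,0,0,0,1,-0.9,-1,0,0,0,0,1,-0.9,-1,0,0,0,0,1,-0.9,-1,0,0,0,0,1,-0.9,-1,0,0,0,0,1,-0.9,-1,0,0,0,0,1]

```text
t: 2.3
eef_pos: [0.4719, 0.0471, 0.2315]
tool_rot: [0.0, 0.16, 0.987, 0.0]
contact_force: [0.3, 0.9, -0.5]
gripper_width: 1.001
grasp_force: 0.0
```

>>> jog_arm:
  moves: [0,0,0,0,0,1,0.8,0,0,0,0,0,1,0.8,0,0,0,0,0,1,0.8,0,0,0,0,0,1,0.8,0,0,0,0,0,1,0.8,0,0,0,0,0,1,0.8,0,0,0,0,0,1,0.8,0,0,0,0,0,1,0.8]

```text
t: 2.97
eef_pos: [0.4714, 0.0484, 0.2314]
tool_rot: [0.0, 0.428, 0.904, 0.0]
contact_force: [0.1, 0.1, 1.2]
gripper_width: 0.802
grasp_force: 0.0
```

>>> jog_arm:
  moves: [0,0,0,0,0,1,0.8,0,0,0,0,0,1,0.8,0,0,0,0,0,1,0.8,0,0,0,0,0,1,0.8,0,0,0,0,0,1,0.8,0,0,0,0,0,1,0.8,0,0,0,0,0,1,0.8,0,0,0,0,0,1,0.8]

```text
t: 3.63
eef_pos: [0.4715, 0.0484, 0.2314]
tool_rot: [-0.0, 0.66, 0.751, 0.0]
contact_force: [-0.4, -0.0, -0.8]
gripper_width: 0.802
grasp_force: 0.0
```

>>> jog_arm:
  moves: [0,0,0,0,0,1,0.8,0,0,0,0,0,1,0.8,0,0,0,0,0,1,0.8,0,0,0,0,0,1,0.8,0,0,0,0,0,1,0.8,0,0,0,0,0,1,0.8,0,0,0,0,0,1,0.8,0,0,0,0,0,1,0.8]

```text
t: 4.3
eef_pos: [0.4715, 0.0484, 0.2314]
tool_rot: [-0.0, 0.842, 0.54, 0.0]
contact_force: [-0.4, -0.6, -0.4]
gripper_width: 0.795
grasp_force: 0.0
```

>>> jog_arm:
  moves: [0,0,0,0,0,1,0.8,0,0,0,0,0,1,0.8,0,0,0,0,0,1,0.8,0,0,0,0,0,1,0.8,0,0,0,0,0,1,0.8,0,0,0,0,0,1,0.8,0,0,0,0,0,1,0.8,0,0,0,0,0,1,0.8]

```text
t: 4.97
eef_pos: [0.4715, 0.0484, 0.2314]
tool_rot: [-0.0, 0.958, 0.287, 0.0]
contact_force: [-0.0, 0.5, -0.1]
gripper_width: 0.798
grasp_force: 0.0
```

>>> jog_arm:
  moves: [0,0,0,0,0,0.2,0.8,-0.12,0.9,0,0,0,0,0.8,-0.12,0.9,0,0,0,0,0.8,-0.12,0.9,0,0,0,0,0.8,-0.12,0.9,0,0,0,0,0.8,-0.12,0.9,0,0,0,0,0.8,-0.12,0.9,0,0,0,0,0.8,-0.12,0.8,0,0,0,0,0.8]

```text
t: 5.63
eef_pos: [0.5249, -0.066, 0.2314]
tool_rot: [0.0, 0.959, 0.283, 0.0]
contact_force: [0.5, -0.2, -0.2]
gripper_width: 0.803
grasp_force: 0.0
```

>>> jog_arm:
  moves: [0,0,1,0,0,0,0.8,0,0,1,0,0,0,0.8,0,0,1,0,0,0,0.8,0,0,0,0,0,0,0.8,0,0,0,0,0,0,0.8,0,0,0,0,0,0,0.8,0,0,0,0,0,0,0.8,0,0,0,0,0,0,0.8]

```text
t: 6.3
eef_pos: [0.5253, -0.065, 0.1725]
tool_rot: [0.0, 0.959, 0.282, 0.001]
contact_force: [-0.1, 1.4, 0.6]
gripper_width: 0.802
grasp_force: 0.0
```

```bash
python3 - <<'E'
from h import *
o=get_obs();print(o['eef_pos'],o['tool_rot'],st(o['eef_pos']),o['q'])
c=read_camera('wrist');cv2.imwrite('pics/w1.png',c['color'])
K=np.array([[c['fx'],0,c['cx']],[0,c['fy'],c['cy']],[0,0,1]])
R=np.array([[np.cos(TH),-np.sin(TH)],[np.sin(TH),np.cos(TH)]])
for p in((.055,-.06),(.015,-.06),(-.025,-.03),(-.025,.016)):
    print(p,cv2.projectPoints(np.r_[T0+R@p,.1225],c['rvec'],c['tvec'],K,np.array([c['k1'],0,0,0,0]))[0].ravel().round(1))
E
```

```text
[ 0.52526291 -0.064955    0.1724775 ] [9.95146463e-05 9.59343444e-01 2.82239221e-01 1.08133703e-03] [ 0.03461826 -0.06102923] [-0.53229951  0.35916466  0.66949667  1.99754334 -0.28865628  0.87645976
 -0.70585869]
(0.055, -0.06) [284.8 228.8]
(0.015, -0.06) [354.1 229. ]
(-0.025, -0.03) [418.5 275.8]
(-0.025, 0.016) [412.1 340. ]
```

View pics/w1.png

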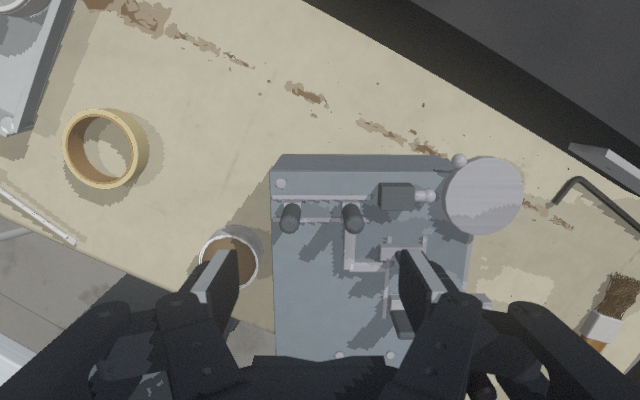

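>>> jog_arm:
  moves: [0,0,0.8,0,0,0,0.8,0,0,0.8,0,0,0,0.8,0,0,0.8,0,0,0,0.8,0,0,0.5,0,0,0,0.8,0,0,0.4,0,0,0,0.8,0,0,0.3,0,0,0,0.8,0,0,0,0,0,0,0.8,0,0,0,0,0,0,0.8]

```text
t: 7.02
eef_pos: [0.5247, -0.0651, 0.0995]
tool_rot: [0.0, 0.959, 0.282, 0.0]
contact_force: [0.2, 0.3, 0.1]
gripper_width: 0.802
grasp_force: 0.0
```

>>> jog_arm:
  moves: [0,0,0,0,0,0,0.6,0,0,0,0,0,0,0.6,0,0,0,0,0,0,0.5,0,0,0,0,0,0,0.4,0,0,0,0,0,0,0.35,0,0,0,0,0,0,0.3,0,0,0,0,0,0,0.3,0,0,0,0,0,0,0.3]
  grip_force: 30

```text
t: 7.68
eef_pos: [0.5264, -0.0664, 0.1008]
tool_rot: [0.001, 0.96, 0.282, 0.002]
contact_force: [0.7, -3.8, 8.0]
gripper_width: 0.354
grasp_force: 29.1
```

```bash
python3 - <<'E'
from h import *
o=get_obs();print(o['eef_pos'],st(o['eef_pos']),o['gripper_width']*85,o['grasp_force'],o['contact_force'],o['t'])
E
```

```text
[ 0.52638877 -0.06638596  0.10078871] [ 0.03280616 -0.06120675] 30.126110593989345 29.129993431270123 [ 0.74089532 -3.76028557  7.99888549] 7.6833
```

>>> jog_arm:
  moves: [0,0,0,0,0,0,0.3,0,0,0,0,0,0,0.3,0,0,0,0,0,0,0.75,0,0,0,0,0,0,0.75,0,0,0,0,0,0,0.75,0,0,-0.5,0,0,0,0.8,0,0,-1,0,0,0,0.8,0,0,-1,0,0,0,0.8]

```text
t: 8.35
eef_pos: [0.5234, -0.0648, 0.1496]
tool_rot: [-0.0, 0.959, 0.282, -0.001]
contact_force: [0.8, -0.2, 0.4]
gripper_width: 0.801
grasp_force: 0.0
```

>>> jog_arm:
  moves: [0,0,-1,0,0,0,0.8,0,0,-0.6,0,0,0,0.8,0,0,0,0,0,0,0.8,0,0,0,0,0,0,0.8,0,0,0,0,0,0,0.8,0,0,0,0,0,0,0.8,0,0,0,0,0,0,0.8,0,0,0,0,0,0,0.8]

```text
t: 9.02
eef_pos: [0.524, -0.065, 0.1806]
tool_rot: [-0.0, 0.959, 0.282, -0.001]
contact_force: [-0.2, -0.2, -0.0]
gripper_width: 0.801
grasp_force: 0.0
```

```bash
python3 - <<'E'
from h import *
o=get_obs();print(o['eef_pos'],st(o['eef_pos']),o['t'])
c=read_camera('wrist')['color'];cv2.imwrite('pics/w2.png',cv2.resize(c[140:380,230:550],None,fx=2,fy=2))
E
```

```text
[ 0.5239783  -0.06502415  0.18055334] [ 0.03525211 -0.05990975] 9.0167
```

View pics/w2.png

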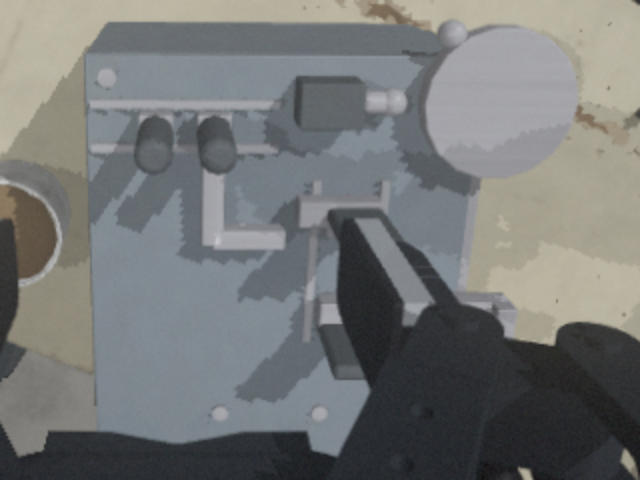

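>>> jog_arm:
  moves: [-0.66,0.75,0,0,0,0,0.8,-0.66,0.75,0,0,0,0,0.8,-0.66,0.75,0,0,0,0,0.8,-0.66,0.75,0,0,0,0,0.8,0,0,0,0,0,-1,0.8,0,0,0,0,0,-1,0.8,0,0,0,0,0,-1,0.8,0,0,0,0,0,-1,0.8]

```text
t: 9.73
eef_pos: [0.5123, -0.1443, 0.181]
tool_rot: [-0.0, 0.91, 0.414, -0.0]
contact_force: [0.1, 0.3, -0.7]
gripper_width: 0.8
grasp_force: 0.0
```

>>> jog_arm:
  moves: [0,0,0,0,0,-1,0.8,0,0,0,0,0,-1,0.8,0,0,0,0,0,-1,0.8,0,0,0,0,0,-1,0.8,0,0,0,0,0,-1,0.8,0,0,0,0,0,-1,0.8,0,0,0,0,0,-1,0.8,0,0,0,0,0,-1,0.8]

```text
t: 10.4
eef_pos: [0.5124, -0.1441, 0.181]
tool_rot: [-0.0, 0.761, 0.649, -0.0]
contact_force: [0.7, -0.9, 0.8]
gripper_width: 0.798
grasp_force: 0.0
```

>>> jog_arm:
  moves: [0,0,0,0,0,-1,0.8,0,0,0,0,0,-1,0.8,0,0,0,0,0,-1,0.8,0,0,0,0,0,-1,0.8,0,0,0,0,0,-1,0.8,0,0,0,0,0,-1,0.8,0,0,0,0,0,-1,0.8,0,0,0,0,0,-1,0.8]

```text
t: 11.07
eef_pos: [0.5124, -0.1441, 0.181]
tool_rot: [-0.0, 0.552, 0.834, -0.0]
contact_force: [-0.6, -0.3, -0.4]
gripper_width: 0.804
grasp_force: 0.0
```

>>> jog_arm:
  moves: [0,0,0,0,0,-1,0.8,0,0,0,0,0,-1,0.8,0,0,0,0,0,-0.5,0.8,0,0,0,0,0,0,0.8,0,0,0,0,0,0,0.8,0,0,0,0,0,0,0.8,0,0,0,0,0,0,0.8,0,0,0,0,0,0,0.8]

```text
t: 11.73
eef_pos: [0.5125, -0.144, 0.1812]
tool_rot: [-0.0, 0.479, 0.878, -0.0]
contact_force: [-0.6, -0.0, 0.9]
gripper_width: 0.795
grasp_force: 0.0
```

```bash
python3 - <<'E'
from h import *
o=get_obs();r=o['tool_rot'];print(o['eef_pos'],r,st(o['eef_pos']),np.degrees(2*np.arctan2(r[2],r[1]))-90,o['q'],o['t'])
c=read_camera('wrist');cv2.imwrite('pics/w3.png',c['color'])
K=np.array([[c['fx'],0,c['cx']],[0,c['fy'],c['cy']],[0,0,1]])
R=np.array([[np.cos(TH),-np.sin(TH)],[np.sin(TH),np.cos(TH)]])
for p in((-.025,-.03),(-.025,.016)):
    print(p,cv2.projectPoints(np.r_[T0+R@p,.1225],c['rvec'],c['tvec'],K,np.array([c['k1'],0,0,0,0]))[0].ravel().round(1))
E
```

```text
[ 0.51250409 -0.14399839  0.18122913] [-4.72490521e-05  4.79210157e-01  8.77700190e-01 -2.72170887e-05] [-0.02509795 -0.00769426] 32.73234229020679 [-0.12699699  0.3090724   0.34474573  1.96610495 -0.13286342  0.88800021
  0.8580244 ] 11.7333
(-0.025, -0.03) [353.4 221.7]
(-0.025, 0.016) [276.8 221.6]
```

View pics/w3.png

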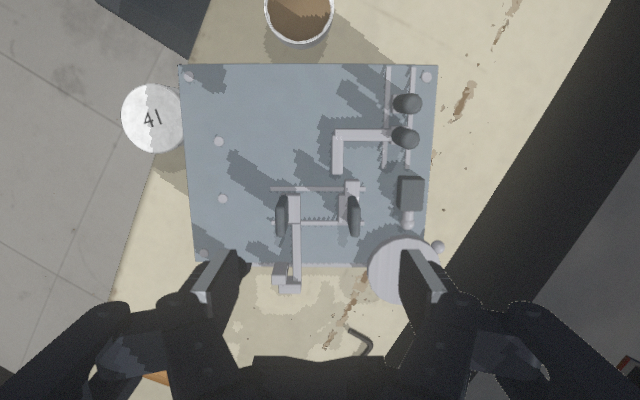

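>>> jog_arm:
  moves: [0,0,0.8,0,0,0,0.8,0,0,0.8,0,0,0,0.8,0,0,0.8,0,0,0,0.8,0,0,0.8,0,0,0,0.8,0,0,0.5,0,0,0,0.8,0,0,0.25,0,0,0,0.8,0,0,0,0,0,0,0.8,0,0,0,0,0,0,0.8]

```text
t: 12.45
eef_pos: [0.5128, -0.1441, 0.1026]
tool_rot: [0.0, 0.479, 0.878, 0.0]
contact_force: [-0.5, 0.4, -0.1]
gripper_width: 0.799
grasp_force: 0.0
```

>>> jog_arm:
  moves: [0,0,0,0,0,0,0.6,0,0,0,0,0,0,0.6,0,0,0,0,0,0,0.5,0,0,0,0,0,0,0.4,0,0,0,0,0,0,0.35,0,0,0,0,0,0,0.3,0,0,0,0,0,0,0.3,0,0,0,0,0,0,0.3]
  grip_force: 30

```text
t: 13.12
eef_pos: [0.5122, -0.1447, 0.103]
tool_rot: [-0.0, 0.479, 0.878, -0.0]
contact_force: [-5.5, -2.8, 8.8]
gripper_width: 0.36
grasp_force: 29.5
```

>>> jog_arm:
  moves: [0,0,0,0,0,0,0.3,0,0,0,0,0,0,0.3,0,0,0,0,0,0,0.75,0,0,0,0,0,0,0.75,0,0,0,0,0,0,0.75,0,0,-0.5,0,0,0,0.8,0,0,-1,0,0,0,0.8,0,0,-1,0,0,0,0.8]

```text
t: 13.78
eef_pos: [0.5122, -0.1438, 0.1529]
tool_rot: [-0.001, 0.479, 0.878, -0.0]
contact_force: [-0.0, 0.1, 0.9]
gripper_width: 0.798
grasp_force: 0.0
```

>>> jog_arm:
  moves: [0,0,-1,0,0,0,0.8,0,0,-0.6,0,0,0,0.8,0,0,0,0,0,0,0.8,0,0,0,0,0,0,0.8,0,0,0,0,0,0,0.8,0,0,0,0,0,0,0.8,0,0,0,0,0,0,0.8,0,0,0,0,0,0,0.8]

```text
t: 14.45
eef_pos: [0.5121, -0.144, 0.1836]
tool_rot: [-0.001, 0.479, 0.878, -0.0]
contact_force: [0.9, -1.0, -0.5]
gripper_width: 0.799
grasp_force: 0.0
```

```bash
python3 - <<'E'
from h import *
o=get_obs();print(o['eef_pos'],st(o['eef_pos']),o['t'])
c=read_camera('wrist')['color'];cv2.imwrite('pics/w4.png',cv2.resize(c[60:320,200:460],None,fx=2,fy=2))
E
```

```text
[ 0.51208284 -0.14395943  0.18358313] [-0.02483818 -0.00736037] 14.45
```

View pics/w4.png

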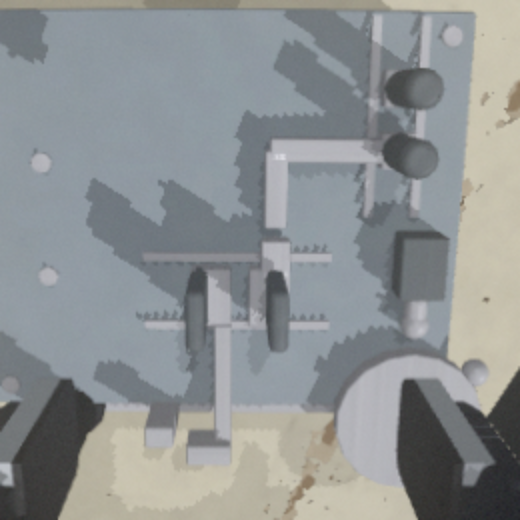

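```bash
python3 - <<'E'
from h import *
ct=read_camera('top');cs=read_camera('side')
print(plane(cs,[(415,287),(385,243),(360,200)],0))
for z in(0,.05,.1):print(z,plane(ct,[(440,147),(400,150),(360,154)],z).round(3).tolist())
g=cv2.cvtColor(ct['color'],cv2.COLOR_BGR2GRAY);print(g[130:165,425].tolist(), g[130:165,440].tolist())
g=cv2.cvtColor(cs['color'],cv2.COLOR_BGR2GRAY);print(g[225:300,413].tolist())
cv2.imwrite('pics/m.png',np.hstack([cv2.resize(ct['color'][100:220,300:480],(540,360))[:,140:],cv2.resize(cs['color'][180:300,300:433],(399,360))]))
E
```

```text
[[ 0.6810185  -0.28007958]
 [ 0.65622102 -0.13937264]
 [ 0.63501817  0.04608577]]
0 [[0.656, -0.37], [0.65, -0.267], [0.641, -0.164]]
0.05 [[0.64, -0.354], [0.634, -0.256], [0.626, -0.159]]
0.1 [[0.624, -0.338], [0.618, -0.246], [0.61, -0.155]]
[130, 131, 131, 131, 133, 134, 134, 132, 135, 135, 134, 131, 131, 127, 121, 123, 120, 119, 117, 116, 118, 116, 117, 118, 120, 129, 135, 137, 142, 147, 149, 155, 156, 149, 139] [146, 154, 156, 150, 150, 148, 148, 151, 150, 150, 149, 149, 148, 141, 108, 66, 60, 88, 106, 124, 143, 151, 154, 151, 146, 144, 148, 150, 139, 135, 133, 134, 132, 129, 131]
[61, 61, 62, 64, 61, 48, 34, 25, 26, 27, 26, 26, 29, 28, 28, 27, 27, 28, 26, 22, 16, 53, 143, 206, 220, 209, 194, 163, 117, 104, 107, 108, 109, 109, 110, 110, 111, 111, 110, 112, 111, 115, 109, 71, 24, 27, 28, 28, 27, 28, 28, 28, 26, 26, 25, 20, 14, 117, 192, 206, 226, 222, 220, 219, 219, 218, 218, 218, 218, 220, 221, 221, 221, 222, 225]
```

View pics/m.png

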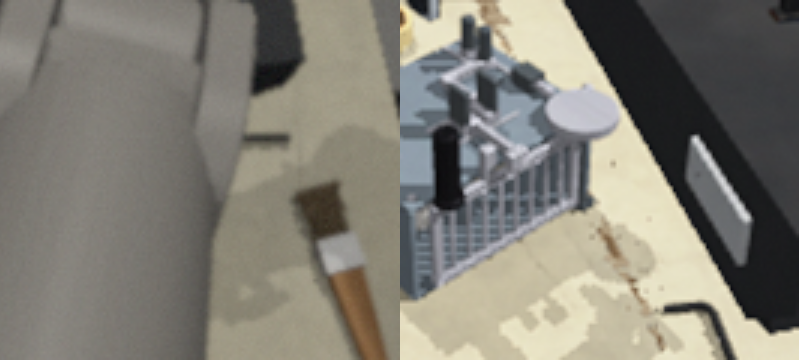

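```bash
python3 - <<'E'
from h import *
cs=read_camera('side')
a,b=plane(cs,[(413,281.5),(360,200)],0)
n=np.array([-(b-a)[1],(b-a)[0]])
g=cv2.cvtColor(cs['color'],cv2.COLOR_BGR2GRAY)
print(a,b)
for u in(380,390,400,413):
    col=g[:,u].astype(int); print(u,col[150:290:3].tolist())
o,d=ray(cs,[(413,v) for v in (225,228,230,232,235)])
for dd in d:
    s=n@(a-o[:2])/(n@dd[:2]);print((o+s*dd).round(3))
E
```

```text
[ 0.68186179 -0.26507278] [0.63501817 0.04608577]
380 [62, 64, 64, 66, 68, 65, 63, 63, 65, 70, 69, 30, 28, 26, 28, 28, 28, 29, 28, 26, 29, 28, 27, 27, 22, 130, 227, 219, 220, 226, 220, 223, 224, 224, 226, 227, 228, 190, 188, 187, 169, 216, 227, 164, 183, 182, 190]
390 [62, 63, 64, 66, 68, 69, 64, 65, 64, 63, 64, 64, 61, 62, 65, 63, 30, 27, 28, 28, 27, 28, 28, 27, 28, 27, 27, 28, 28, 28, 21, 181, 225, 221, 221, 223, 224, 225, 224, 220, 225, 225, 222, 227, 46, 208, 225]
400 [98, 187, 140, 137, 137, 102, 61, 62, 65, 65, 63, 63, 63, 64, 62, 65, 63, 61, 61, 62, 57, 29, 28, 28, 27, 17, 202, 175, 106, 104, 109, 109, 106, 35, 28, 26, 17, 208, 216, 217, 218, 223, 224, 213, 26, 128, 210]
413 [167, 127, 168, 226, 194, 191, 152, 67, 70, 68, 68, 70, 69, 68, 66, 63, 63, 63, 61, 61, 61, 62, 62, 61, 61, 61, 64, 35, 28, 27, 27, 26, 54, 219, 164, 107, 111, 111, 110, 108, 27, 28, 28, 24, 116, 227, 218]
[ 0.677 -0.235  0.125]
[ 0.678 -0.236  0.119]
[ 0.678 -0.237  0.115]
[ 0.678 -0.238  0.11 ]
[ 0.678 -0.24   0.104]
```

>>> jog_arm:
  moves: [-0.6,-0.77,0,0,0,0,0.5,-0.6,-0.77,0,0,0,0,0.5,-0.6,-0.77,0,0,0,0,0.5,-0.6,-0.78,0,0,0,0,0.5,0,0,0,0,0,1,0.5,0,0,0,0,0,1,0.5,0,0,0,0,0,1,0.5,0,0,0,0,0,0,0.5]

```text
t: 15.32
eef_pos: [0.4865, -0.218, 0.1842]
tool_rot: [-0.0, 0.569, 0.822, -0.0]
contact_force: [-0.2, 1.0, 0.3]
gripper_width: 0.498
grasp_force: 0.0
```

```bash
python3 - <<'E'
from h import *
o=get_obs();r=o['tool_rot'];print(o['eef_pos'],np.degrees(2*np.arctan2(r[2],r[1]))-90,o['q'].round(2),o['t'])
c=read_camera('wrist')
K=np.array([[c['fx'],0,c['cx']],[0,c['fy'],c['cy']],[0,0,1]])
print(cv2.projectPoints(np.float64([[.486,-.2178,.135],[.486,-.2178,.09]]),c['rvec'],c['tvec'],K,np.array([c['k1'],0,0,0,0]))[0].reshape(-1,2).round(1))
g=c['color'].max(2);m=(g<45).astype(np.uint8)
n,l,s,ce=cv2.connectedComponentsWithStats(m[120:330,220:420].copy())
for i in range(1,n):
    if s[i,4]>80:print(s[i]+[220,120,0,0,0],ce[i]+[220,120])
cv2.imwrite('pics/w5.png',c['color'][100:340,200:440])
E
```

```text
[ 0.48645595 -0.21796582  0.18421256] 20.604877435322933 [-0.04  0.31  0.42  1.97 -0.16  0.9   0.82] 15.3167
[[316.  227.1]
 [316.4 205. ]]
```

View pics/w5.png

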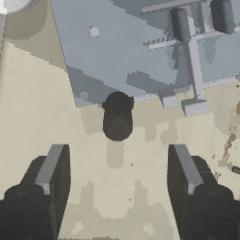

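>>> jog_arm:
  moves: [0,0,0.8,0,0,0,0.5,0,0,0.8,0,0,0,0.5,0,0,0.8,0,0,0,0.5,0,0,0.7,0,0,0,0.5,0,0,0.4,0,0,0,0.5,0,0,0.25,0,0,0,0.5,0,0,0,0,0,0,0.5,0,0,0,0,0,0,0.5]

```text
t: 16.03
eef_pos: [0.4868, -0.2179, 0.1096]
tool_rot: [0.0, 0.568, 0.823, 0.0]
contact_force: [0.1, 0.1, 0.4]
gripper_width: 0.498
grasp_force: 0.0
```

>>> jog_arm:
  moves: [0,0,0,0,0,0,0.3,0,0,0,0,0,0,0.2,0,0,0,0,0,0,0.1,0,0,0,0,0,0,0.1,0,0,0,0,0,0,0.1,0,0,0,0,0,0,0.1,0,0,0,0,0,0,0.1,0,0,0,0,0,0,0.1]
  grip_force: 80

```text
t: 16.7
eef_pos: [0.486, -0.2185, 0.1103]
tool_rot: [0.0, 0.568, 0.823, -0.0]
contact_force: [-3.9, -0.3, 5.9]
gripper_width: 0.181
grasp_force: 78.2
```

>>> jog_arm:
  moves: [-0.318,0.076,0,0,0,-0.75,0.1,-0.318,0.076,0,0,0,-0.75,0.1,-0.318,0.076,0,0,0,-0.75,0.1,-0.318,0.076,0,0,0,-0.75,0.1,-0.318,0.076,0,0,0,-0.75,0.1,-0.318,0.076,0,0,0,-0.75,0.1,-0.318,0.076,0,0,0,-0.75,0.1,-0.318,0.076,0,0,0,-0.75,0.1]

```text
t: 17.37
eef_pos: [0.5223, -0.2561, 0.1103]
tool_rot: [-0.0, 0.384, 0.923, -0.001]
contact_force: [-4.6, -1.0, 6.0]
gripper_width: 0.18
grasp_force: 78.1
```

```bash
cat > g.py <<'E'
from h import *
o=get_obs();r=o['tool_rot'];p=o['eef_pos']
c,s=np.cos(TH),np.sin(TH);H=T0+np.array([[c,-s],[s,c]])@[-.073,-.070]
d=p[:2]-H;print(p,'hinge',H,'r',np.hypot(*d),'gate deg',(np.degrees(np.arctan2(d[1],d[0]))-212.6)%360,'tool y',np.degrees(2*np.arctan2(r[2],r[1]))-90,o['q'].round(2),o['contact_force'],o['gripper_width'],o['t'])
E
python3 g.py
```

```text
[ 0.52230759 -0.25614964  0.11031312] hinge [ 0.59080194 -0.15078507] r 0.12567087476357594 gate deg 24.373313949896783 tool y 44.853845398188014 [ 0.14  0.48  0.27  1.9  -0.18  0.78  1.29] [-4.62087515 -1.02068865  5.97449465] 0.1802216051808749 17.3667
```

Exactly on the arc. Continue.

>>> jog_arm:
  moves: [-0.318,0.076,0,0,0,-0.75,0.1,-0.318,0.076,0,0,0,-0.75,0.1,-0.318,0.076,0,0,0,-0.75,0.1,-0.318,0.076,0,0,0,-0.75,0.1,-0.318,0.076,0,0,0,-0.75,0.1,-0.318,0.076,0,0,0,-0.75,0.1,-0.318,0.076,0,0,0,-0.75,0.1,-0.318,0.076,0,0,0,-0.75,0.1]

```text
t: 18.03
eef_pos: [0.5688, -0.2754, 0.1103]
tool_rot: [-0.002, 0.184, 0.983, -0.001]
contact_force: [-5.7, -1.5, 5.7]
gripper_width: 0.186
grasp_force: 78.1
```

```bash
python3 g.py
```

```text
[ 0.56878637 -0.27539961  0.11026132] hinge [ 0.59080194 -0.15078507] r 0.126544337373212 gate deg 47.38097762949434 tool y 68.76302012153823 [ 0.23  0.54  0.17  1.77 -0.11  0.84  1.65] [-5.67176853 -1.46983094  5.6974865 ] 0.18613996823843287 18.0333
```

>>> jog_arm:
  moves: [-0.318,0.076,0,0,0,-0.75,0.1,-0.318,0.076,0,0,0,-0.75,0.1,-0.318,0.076,0,0,0,-0.75,0.1,-0.318,0.076,0,0,0,-0.75,0.1,-0.318,0.076,0,0,0,-0.75,0.1,-0.318,0.076,0,0,0,-0.75,0.1,-0.318,0.076,0,0,0,-0.75,0.1,-0.318,0.076,0,0,0,-0.75,0.1]

```text
t: 18.7
eef_pos: [0.6224, -0.2737, 0.1104]
tool_rot: [-0.001, -0.025, 1.0, -0.001]
contact_force: [-5.0, -2.0, 3.6]
gripper_width: 0.183
grasp_force: 79.0
```

```bash
python3 g.py
```

```text
[ 0.62243307 -0.27371372  0.11038831] hinge [ 0.59080194 -0.15078507] r 0.12693298412618473 gate deg 71.82991635255007 tool y 92.81237740093974 [ 0.28  0.61  0.06  1.64 -0.04  0.89  1.98] [-4.98155129 -1.95966632  3.62855077] 0.1833548772606205 18.7
```

>>> jog_arm:
  moves: [-0.318,0.076,0,0,0,-0.75,0.1,-0.318,0.076,0,0,0,-0.75,0.1,-0.318,0.076,0,0,0,-0.75,0.1,-0.318,0.076,0,0,0,-0.75,0.1,-0.318,0.076,0,0,0,-0.75,0.1,0,0,0,0,0,0,0.1,0,0,0,0,0,0,0.1,0,0,0,0,0,0,0.1]

```text
t: 19.37
eef_pos: [0.6527, -0.2617, 0.1104]
tool_rot: [-0.0, -0.153, 0.988, -0.002]
contact_force: [-2.2, -4.8, 4.6]
gripper_width: 0.181
grasp_force: 79.0
```

```bash
python3 g.py; python3 - <<'E'
from h import *
a=read_camera('top')['color'];b=read_camera('side')['color']
cv2.imwrite('pics/e.png',np.hstack([cv2.resize(a[100:280,280:480],(400,360)),cv2.resize(b[150:330,230:430],(400,360))]))
E
```

```text
[ 0.6526737  -0.26167947  0.11038639] hinge [ 0.59080194 -0.15078507] r 0.12698694234110156 gate deg 86.55863855101211 tool y 107.60738261986626 [ 0.29  0.64 -0.    1.58  0.    0.92  2.17] [-2.24521589 -4.84646855  4.61383023] 0.1806608146350498 19.3667
```

>>> jog_arm:
  moves: [-0.106,0.025,0,0,0,-0.25,0.1,-0.106,0.025,0,0,0,-0.25,0.1,0,0,0,0,0,0,0.1,0,0,0,0,0,0,0.1,0,0,0,0,0,0,0.1,0,0,0,0,0,0,0.1,0,0,0,0,0,0,0.1,0,0,0,0,0,0,0.1]

```text
t: 20.13
eef_pos: [0.6564, -0.2595, 0.1104]
tool_rot: [-0.0, -0.17, 0.985, -0.002]
contact_force: [-3.1, -4.5, 4.1]
gripper_width: 0.182
grasp_force: 79.0
```

```bash
python3 g.py; python3 -c "
from station import *
o=get_obs()
if o['grasp_force']>60 and .15<o['gripper_width']<.22: print(hand_in())"
```

```text
[ 0.65637088 -0.25951794  0.11040353] hinge [ 0.59080194 -0.15078507] r 0.12697292251774797 gate deg 88.4911459021115 tool y 109.59863602910463 [ 0.29  0.64 -0.01  1.57  0.01  0.93  2.19] [-3.05181953 -4.4645953   4.11656858] 0.18192707808030573 20.1333
the job is handed in; nothing more can be done
None
```

I squeezed the safety catch and then the main catch fully in, swung the gate to about 88°, and handed the job in at 20.1 s still gripping the knob with 79 N. The catches were confirmed by camera; the final gate angle is worked out from the tool position because I had no pictures left to view, and I never moved the arm near the tins.

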